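# Clamp an exhaust silencer in the screw fixture

## Task

Push the small box silencer along the bed of the screw clamp until its pipe end is right up against the stop plate, and only then turn the crank clockwise (seen from above) until the rubber pad meets the silencer, and snug it down by feel: firm, the handle taking about 4.5 N more push than while it ran free, but no harder, so as not to dent it. Let go of everything and leave the other parts on the bench where they are.

Things in the scene. Friction and masses are not known exactly. Their poses are not given: they have to be found in the camera images.
- stop_face (a point): Middle of the stop plate's working face (plate 90 mm wide, top 75 mm above the table), 48 mm above the table. Frame of the fixed clamp fixture: +y along the bed into the stop, z up, column on the -x side. The bed, a plate 130 mm wide with its top 20 mm above the table, runs 305 mm from the face along -y; two guide rails on it, 14 mm high, leave 74 mm between them, centred on this point.
- screw_axis (a point): Fixed point on the clamp screw's vertical axis, on top of the overhanging arm, 180 mm above the table and 65 mm from the stop face along -y; frame parallel to stop_face's. The arm is 44 mm wide along y, its underside 144 mm up, and reaches 22 mm past the axis in +x. Column 45 x 50 mm, centred 85 mm to -x of the axis.
- crank (a joint): Turn of the crank, rad, clockwise seen from above, which lowers screw, crank and pad 40 mm a turn. At 0 the arm points to the fixture's +y; starts at -0.2 to 2.2. Thread friction takes about 6.5 N at the handle while turning (less when read at a standstill) and holds the screw where left. Once the sprung pad meets the work the push climbs over a good part of a turn: 4.5 N more is snug, 7 too much.
- handle_mid (a point): Middle of the crank's upright handle: a freely spinning black plastic cylinder, 24 mm in diameter, 48 mm tall (top 24 mm above this point), with the flat crank arm right under it. It circles the screw axis at 55 mm radius, goes down with the screw (40 mm a turn) and is about 300 mm above the table at crank 0.
- pad: Square rubber pressure pad, 38 x 38 x 10 mm, under the screw; origin at the centre of its lower face. It is spring-mounted and gives a few millimetres under load.
- silencer: The work: bare steel box silencer with rounded edges, 70 mm wide (x), 130 mm long (y), 52 mm high, with a 36 mm pipe stub standing out 20 mm at each end (170 mm in all), about 0.4 to 0.85 kg. Origin: centre of its underside. It lies between the guide rails on the bed, its y along the bed, 60 to 110 mm short of the stop.
- front_end (a point): Centre of the silencer's pipe end that faces the stop, 28 mm above its underside. The end is closed by a flat disc 36 mm wide.
- back_end (a point): Centre of the silencer's other pipe end, away from the stop, 28 mm above its underside; also a closed flat disc 36 mm wide, on which it can be pushed.
- flex_tall: Bystander: upright ribbed steel flexible pipe piece, 60 mm in diameter, 110 mm tall, near the clamp on its +x side; origin under its centre.
- flex_short: Bystander: upright ribbed steel flexible pipe piece, 66 mm in diameter, 85 mm tall; origin under its centre.
- flex_side: Bystander: upright ribbed steel flexible pipe piece, 60 mm in diameter, 100 mm tall; origin under its centre.
- band_clamp: Bystander: steel pipe sleeve with two bolt lugs, 68 mm in diameter, 60 mm tall, standing near the clamp on its +x side; origin under its centre.
- carton: Bystander: cardboard carton 110 x 90 x 80 mm; origin under its centre.
- spray: Bystander: white can 56 mm in diameter, 160 mm tall; origin under its centre.
- spanner: Bystander: steel spanner 170 mm long lying flat.
Things that resemble listed ones, but are neither listed nor needed, are in the scene too. What is shaped like the silencer but purple or turquoise is not meant.

How it is judged (in metres and radians):
On the way, in this order (a step that is already met when the one before it is completed fails the run):
1. the silencer has been pushed home against the stop (gap under 3 mm) with the pad still clear of it (y of front_end in the frame of stop_face above -0.003 m and contact force between pad and silencer below 0.5 N), for 0.2 s.
2. the pad has met the silencer (over 3 N) (contact force between pad and silencer above 3 N), for 0.1 s.
At the end, for the whole second after the job is handed in: The silencer lies flat on the bed with its front end within 3 mm of the stop, the pad pressing it with 22 to 60 N (2.5 to 7 N of extra push at the handle), at rest (contact force between pad and silencer between 22 and 60 N and y of front_end in the frame of stop_face above -0.003 m and angle between silencer's own z axis and vertical below 0.06 rad and linear speed of silencer below 0.01 m/s); the robot touches nothing.
It fails at once if the pad presses the silencer with over 65 N and dents it (7.5 N of extra push at the handle) (contact force between pad and silencer above 65 N).
It fails at once if a bystander is moved by more than 25 mm (distance of any of flex_tall, flex_short, flex_side, band_clamp, carton, spray, spanner from where it was at the start of the episode above 0.025 m).
It also fails if it takes over 72 s, if anything falls off the work surface, if the arm or the gripper's body presses on something with over 40 N, if the wrist force passes 120 N, or if a joint passes its speed limit or range.

## Robot

A 6-joint arm with a two-finger parallel gripper is mounted at the origin on the work surface. World frame = base frame: x ahead of the robot, y to its left, z up, the work surface at z = 0. Lengths are in mm, angles in rad, forces in N, time in s.
With the tool pointing down it reaches from about 275 to 750 mm from the base axis. Payload 10.2 kg.
Tool frame: the origin (TCP) lies at the very end of the fingers, on their centre line; the grasp point (between the pads) lies 19 mm behind it (ctrl.grip_depth is the distance from the TCP to the grasp point, in mm); z points along the fingers, x is the direction in which the jaws open and shut, and the axes are right-handed (so a half turn about z gives the same grasp; the last joint's range is limited). The gripper opens to 85 mm and grips with 20 to 120 N. Pads are 22 mm wide; open, the fingers measure 114 mm over their backs; the gripper's body (76 mm by 85 mm) begins 54 mm behind the grasp point. The pads swing forward as they close: fully open they stand 13 mm farther back than shut.
Start: joints at [-1.407, 0.313, 1.498, -0, 1.331, -0.223], TCP at [198.032, -486.225, 231.294] pointing down, gripper open.
Joint ranges: [-2.94, 2.94], [-0.97, 2.17], [0.19, 2.56], [-1.23, 4.37], [0.02, 3.11], [-2.88, 2.88]. Speed limits (rad/s): [2.39, 2.39, 3.01, 3.14, 3.14, 3.14].

## Interface

Orientations are given as a unit quaternion [w, x, y, z].
In Python, from rig import ctrl gives the robot as it stands.
- The arm moves only by the tool play_rows, never from a script. Its argument "motion" is a list of rows, each a list of 2 entries, a list of its own where there are three numbers: the shift along the tool's x, y, z in mm, then the turn, a rotation vector about the tool's x, y, z in degrees. A call has 1 to 20 rows; each row shifts and turns the commanded pose from where the row before left it, along the tool's axes as they then stand; what a row does not reach is not made up. A row lasts 1/12 s, in which the tool goes at most 41.7 mm and 7.16 degrees, less where a joint would pass 70% of its speed; a pose out of reach is approached as far as the arm can. A call with a gripper value outside its range is refused whole. "fingers" is the finger opening in mm, from 0 to 85.4, set as the call begins (left out, the last holds). The fingers move at their own pace and stop on an object; "squeeze" is the grip in N (left out, the last holds). Time passes only in rows, so rows that do not move let the fingers close. It gives the time, the measured TCP pose, the force and the opening at its end, in the units of the state.
- ctrl.sense(): the state, without advancing time (a new reading comes with each control period).
- ctrl.capture(name): name is "side" or "top" or "wrist"; returns the picture (384x512x3 uint8, red, green, blue); there is no depth.
- ctrl.get_calibration(name): a dict with "K" (3x3 intrinsics, pixels), "R" (3x3) and "t" (3): a world point X has camera coordinates R X + t; the wrist camera has in their place "tool_from_camera" (4x4, takes a point from camera to tool coordinates, whose origin is the TCP and whose axes are the tool frame's). Camera axes: x right, y down, z forward; pixel columns grow to the right and rows downward; lengths in mm; the calibration is good to about 2 mm. A picture is of the moment at which its call begins: read the wrist's pose just before it. get_calibration takes no time and is no camera call.
- ctrl.finish_job(): hands the job in, once; it reports no verdict.
Trained networks look in the newest picture that a camera, given by its name, has taken for a name from the list of things; names that differ only in an ending like _2 or _b are one class to them, and where a whole thing is asked for, a point or a joint stands for the part that bears it (a point fixed in the world has none). Each returns a list of dicts, best first, with "p" (0 to 1); they miss things now and then, are a little off and sometimes report something else, mostly with a low value. They report only what shows in the picture. A call takes as long as a camera call. They do not tell look-alikes from the thing itself.
- ctrl.spot_in(camera, name): "position" ([column, row] as shares, 0 to 1, of the picture: columns of its width, rows of its height, amid what is visible of it).
The state is a dict: "time_s": time; "joints": joint angles; "dq": joint speeds; "tau": joint torques, N m; "eef_pos": TCP position; "ee_rot": TCP orientation; "force": force on the tool from outside, world axes, zero at the start; "wrist_torque": the same for the moment, N m; "grip_width": opening from 0.0 (shut) to 1.0 (fully open).
Only numpy, scipy, OpenCV 4.12 (cv2) and the standard library are available. Lean on these libraries where they do the work, as an engineer would, in place of code of your own. Each camera call takes 0.05 s, during which the arm holds its last target. There are 200 camera calls.

## Working session

There is one attempt and no reset: what is moved stays moved. The work goes in short steps, Python scripts to look and compute and a tool call to move; the robot and the scene stay as the last step left them, time stands still between calls to the robot, and variables do not carry over. Pictures are saved under pics/ and viewed, about 8 in all and at most 12, crops included, and the job is handed in when it is done.

Besides the shell and the picture viewer there is one more tool, called after "Request:" in YAML: its name, and indented under it one key for each argument. play_rows: Moves the arm, as the interface text tells. Its arguments: {"type":"object","properties":{"motion":{"type":"array"},"fingers":{"type":"number"},"squeeze":{"type":"number"}},"required":["motion"]}

```bash
ls; mkdir -p pics; cat > h.py <<'E'
import numpy as np, cv2
from rig import ctrl
def save(name,f):
    im=ctrl.capture(name); cv2.imwrite(f,cv2.cvtColor(im,cv2.COLOR_RGB2BGR)); return im
def onz(name,uv,z):
    c=ctrl.get_calibration(name);K,R,t=[np.array(c[k],float) for k in("K","R","t")]
    d=R.T@np.linalg.solve(K,[uv[0],uv[1],1]); o=-R.T@t.ravel()
    return o+d*(z-o[2])/d[2]
def tri(a,ua,b,ub):
    P=[np.array(ctrl.get_calibration(n)["K"],float)@np.c_[np.array(ctrl.get_calibration(n)["R"]),np.array(ctrl.get_calibration(n)["t"]).ravel()] for n in(a,b)]
    X=cv2.triangulatePoints(P[0],P[1],np.array(ua,float).reshape(2,1),np.array(ub,float).reshape(2,1)).ravel();return X[:3]/X[3]
def proj(name,X):
    c=ctrl.get_calibration(name);K,R,t=[np.array(c[k],float) for k in("K","R","t")]
    p=K@(R@np.array(X,float)+t.ravel());return p[:2]/p[2]
E
python3 - <<'E'
from h import *
a=save("top","pics/top.png");b=save("side","pics/side.png")
print(ctrl.sense())
for n in("top","side"):
    for k in("stop_face","screw_axis","crank","handle_mid","pad","silencer","front_end","back_end","flex_tall","band_clamp","spray","carton"):
        print(n,k,[(round(d["position"][0]*512),round(d["position"][1]*384),round(d["p"],2)) for d in ctrl.spot_in(n,k)][:4])
    c=ctrl.get_calibration(n);print(-np.array(c["R"]).T@np.array(c["t"]).ravel())
E
```

```text
pics
{'time_s': 0.1, 'joints': array([-1.40736776e+00,  3.13393442e-01,  1.49835763e+00,  2.03023517e-06,
        1.33098948e+00, -2.23397427e-01]), 'dq': array([ 0.00065624,  0.00014058, -0.00149081,  0.00060726,  0.00155281,
        0.00128879]), 'tau': array([ 1.88350008e-03, -4.12904978e+01, -2.60141319e+01, -2.08482611e-04,
        3.05185684e-03, -1.68734334e-05]), 'eef_pos': array([ 198.00947766, -485.98375308,  230.79392179]), 'ee_rot': array([-4.18501531e-04,  8.29834302e-01, -5.58009590e-01, -3.92773670e-04]), 'force': array([-0.02877499, -0.62984465, -1.22879258]), 'wrist_torque': array([-0.01073577,  0.03202077, -0.01039516]), 'grip_width': 0.9974502467710564}
top stop_face [(244, 183, 0.74)]
top screw_axis [(242, 181, 0.74), (267, 174, 0.53)]
top crank [(216, 162, 0.85)]
top handle_mid [(223, 166, 0.66)]
top pad []
top silencer [(270, 170, 0.97), (144, 167, 0.93), (348, 160, 0.77), (302, 235, 0.72)]
top front_end [(146, 169, 0.94), (268, 172, 0.81), (347, 159, 0.71), (301, 236, 0.63)]
top back_end [(300, 234, 0.93), (346, 155, 0.91), (268, 173, 0.71), (142, 169, 0.68)]
t
[... 176 characters left out ...]
.73095724]
side stop_face [(253, 212, 0.66)]
side screw_axis [(254, 210, 0.93)]
side crank [(261, 154, 0.6)]
side handle_mid [(262, 153, 0.71), (263, 229, 0.57), (283, 194, 0.44)]
side pad [(258, 198, 0.61), (310, 318, 0.53)]
side silencer [(208, 252, 0.87), (265, 231, 0.83), (268, 179, 0.82), (283, 281, 0.79)]
side front_end [(208, 253, 0.85), (272, 182, 0.66), (281, 279, 0.62), (264, 229, 0.61)]
side back_end [(282, 279, 0.69), (267, 181, 0.69), (204, 250, 0.67), (264, 232, 0.65)]
side flex_tall [(291, 216, 0.85), (251, 210, 0.47)]
side band_clamp [(282, 196, 0.63)]
side spray [(250, 299, 0.94)]
side carton [(219, 171, 0.77), (293, 216, 0.52)]
[  442.9678048  -1344.24555018   958.06764623]
```

```bash
python3 - <<'E'
import cv2
a=cv2.imread("pics/top.png")
cv2.imwrite("pics/top2.png",cv2.resize(a[90:270,110:350],None,fx=3.3,fy=3.3,interpolation=cv2.INTER_CUBIC))
b=cv2.imread("pics/side.png")
cv2.imwrite("pics/side2.png",cv2.resize(b[130:290,160:360],None,fx=3.7,fy=3.7,interpolation=cv2.INTER_CUBIC))
E
```

```text
(no output)
```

View pics/top.png

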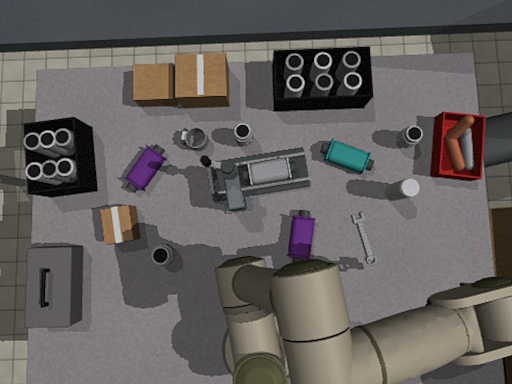

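View pics/top2.png

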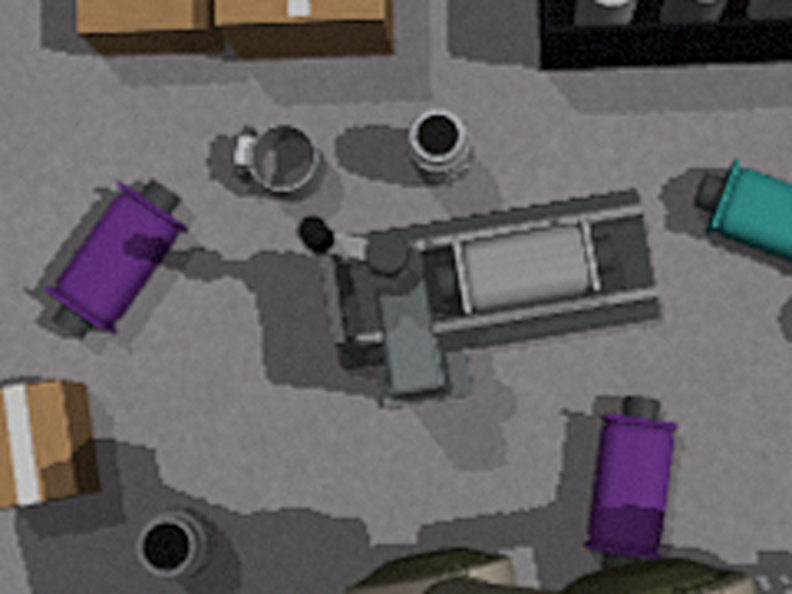

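View pics/side2.png

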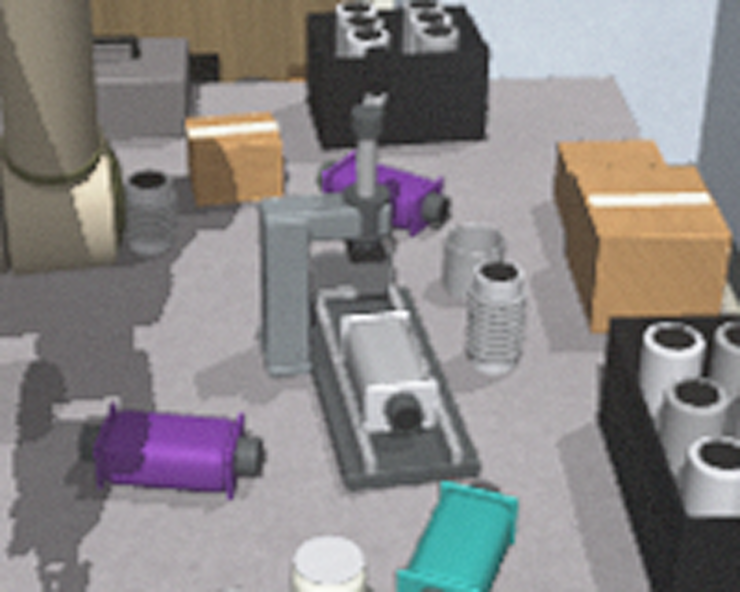

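```bash
cat >> h.py <<'E'
def z2p(u,v): return (110+u/3.3,90+v/3.3)
def s2p(u,v): return (160+u/3.7,130+v/3.7)
E
python3 - <<'E'
from h import *
np.set_printoptions(precision=1,suppress=True)
a=onz("top",z2p(637,192),20);b=onz("top",z2p(659,312),20);print("bed end",a,b,np.linalg.norm(a-b))
sa=onz("side",s2p(349,482),20);sb=onz("side",s2p(478,464),20);print("side bed end",sa,sb)
m=(a+b)/2;d=(a-b)/np.linalg.norm(a-b)  # d=+x fixture
y=np.array([-d[1],d[0],0]);print("x",d,"y",y,"stop",m+305*y)
e1=onz("top",z2p(370,240),20);print("edge dir",(e1-a)/np.linalg.norm(e1-a))
r=[onz("top",z2p(*q),34) for q in((455,240),(643,208),(440,328),(658,300))];print("rails",r,(r[0]-r[1])/np.linalg.norm(r[0]-r[1]),(r[2]-r[3])/np.linalg.norm(r[2]-r[3]))
print("stop top corner z75",onz("top",z2p(325,255),75),onz("top",z2p(345,342),75))
print("handle tri",tri("top",z2p(316,235),"side",s2p(369,118)), "hub?",[onz("top",z2p(388,255),z) for z in(200,270)])
print("sil flange back",onz("top",z2p(598,255),72),"front",onz("top",z2p(462,275),72))
print("back disc side",onz("side",s2p(404,413),48))
for n,uv in(("flex_tall",(439,135)),("band",(285,160)),):print(n,onz("top",z2p(*uv),100 if n=="flex_tall" else 60))
E
```

```text
bed end [ 635.2 -163.6   20. ] [ 514.6 -179.8   20. ] 121.69602732751262
side bed end [ 514.  -184.7   20. ] [ 636.8 -163.1   20. ]
x [1.  0.1 0. ] y [-0.1  1.   0. ] stop [534.3 130.6  20. ]
edge dir [-0.1  1.   0. ]
rails [array([590.9,  18.4,  34. ]), array([ 616.4, -167.3,   34. ]), array([504.5,  35.6,  34. ]), array([ 525. , -177.7,   34. ])] [-0.1  1.   0. ] [-0.1  1.   0. ]
stop top corner z75 [574.1 141.6  75. ] [490.3 124.1  75. ]
handle tri [557.4 126.5 243.8] hub? [array([553.3,  71.1, 200. ]), array([542.8,  65.3, 270. ])]
sil flange back [ 565.7 -118.3   72. ] front [550.9  11.5  72. ]
back disc side [ 570.1 -118.    48. ]
flex_tall [681.   28.5 100. ]
band [671.3 181.   60. ]
```

```bash
python3 - <<'E'
from h import *
np.set_printoptions(precision=3,suppress=True)
r=[onz("top",z2p(*q),34) for q in((455,240),(643,208),(440,328),(658,300))]
for i,j in((0,1),(2,3)): v=r[i]-r[j];print(np.arctan2(-v[0],v[1]))
a=onz("top",z2p(637,192),20);b=onz("top",z2p(659,312),20);e1=onz("top",z2p(370,240),20)
for v in(e1-a,): print(np.arctan2(-v[0],v[1]))
print(np.arctan2((a-b)[1],(a-b)[0]))
h=tri("top",z2p(316,235),"side",s2p(377,85));print("handle",h,proj("top",h),proj("side",h))
for z in (250,280,300):print(z,onz("top",z2p(316,235),z),"hub",onz("top",z2p(388,250),z-20),"side",onz("side",s2p(377,85),z))
# screw foot on arm
g=tri("top",z2p(388,250),"side",s2p(369,118));print("hub",g,proj("top",g)-z2p(388,250))
yaw=0.125;Y=np.array([-np.sin(yaw),np.cos(yaw),0])
m=(a+b)/2
for s in (m+305*Y,m+240*Y+[0,0,160]): print(s,proj("top",s),proj("side",s))
E
```

```text
0.13619451325040308
0.09573507629135072
0.14549553854177918
0.13369704876768107
handle [558.255 121.462 281.989] [205.768 161.522] [262.082 152.941]
250 [564.441 125.865 250.   ] hub [553.03   68.497 230.   ] side [562.945 190.549 250.   ]
280 [559.415 121.748 280.   ] hub [548.407  66.023 260.   ] side [557.861 125.522 280.   ]
300 [556.064 119.003 300.   ] hub [545.325  64.373 280.   ] side [554.473  82.17  300.   ]
hub [546.114  64.987 272.503] [0.005 0.137]
[536.888 130.895  20.   ] [214.179 180.876] [255.643 210.81 ]
[544.992  66.402 180.   ] [229.859 171.094] [259.163 183.945]
```

Request:
play_rows:
  motion:
    - [[0,0,0],[0,0,-6.83]]
    - [[0,0,0],[0,0,-6.83]]
    - [[0,0,0],[0,0,-6.83]]
    - [[0,0,0],[0,0,-6.83]]
    - [[0,0,0],[0,0,-6.83]]
    - [[0,0,0],[0,0,-6.83]]
    - [[0,0,0],[0,0,-6.83]]
    - [[0,0,0],[0,0,-6.83]]
    - [[0,0,0],[0,0,-6.83]]
    - [[0,0,0],[0,0,-6.83]]
    - [[0,0,0],[0,0,-6.83]]
  fingers: 0

```text
time_s: 2.22
eef_pos: [198.0, -486.2, 231.3]
ee_rot: [-0.0, 0.998, 0.067, 0.0]
force: [-0.0, -0.3, -0.9]
grip_width: 0.001
```

Request:
play_rows:
  motion:
    - [[32,-18.7,0],[0,0,0]]
    - [[32,-18.7,0],[0,0,0]]
    - [[32,-18.7,0],[0,0,0]]
    - [[32,-18.7,0],[0,0,0]]
    - [[32,-18.7,0],[0,0,0]]
    - [[32,-18.7,0],[0,0,0]]
    - [[32,-18.7,0],[0,0,0]]
    - [[32,-18.7,0],[0,0,0]]
    - [[32,-18.7,0],[0,0,0]]
    - [[32,-18.7,0],[0,0,0]]
    - [[32,-18.7,0],[0,0,0]]
    - [[32,-18.7,0],[0,0,0]]
    - [[32,-18.7,0],[0,0,0]]
    - [[0,0,0],[0,0,0]]
    - [[0,0,0],[0,0,0]]
    - [[0,0,0],[0,0,0]]

```text
time_s: 3.55
eef_pos: [579.5, -192.5, 231.1]
ee_rot: [0.0, 0.998, 0.064, -0.0]
force: [-0.0, 0.1, 0.1]
grip_width: -0.005
```

```bash
cat >> h.py <<'E'
from scipy.spatial.transform import Rotation as Ro
def wpose():
    s=ctrl.sense();q=np.array(s["ee_rot"]);T=np.eye(4);T[:3,:3]=Ro.from_quat(q,scalar_first=True).as_matrix();T[:3,3]=s["eef_pos"]
    return T@np.array(ctrl.get_calibration("wrist")["tool_from_camera"])
def wonz(T,uv,z):
    K=np.array(ctrl.get_calibration("wrist")["K"]);d=T[:3,:3]@np.linalg.solve(K,[uv[0],uv[1],1]);o=T[:3,3]
    return o+d*(z-o[2])/d[2]
E
python3 - <<'E'
from h import *
np.set_printoptions(precision=1,suppress=True)
T=wpose();im=save("wrist","pics/w1.png");np.save("T1.npy",T);print(T)
for k in("silencer","front_end","back_end"):
    for d in ctrl.spot_in("wrist",k): u=d["position"][0]*512,d["position"][1]*384;print(k,d["p"],u,wonz(T,u,48))
E
```

```text
[[   1.     0.1    0.   568.9]
 [   0.1   -0.9   -0.3 -117.4]
 [   0.     0.3   -1.   374.7]
 [   0.     0.     0.     1. ]]
silencer 0.83 (57.1904, 86.016) [ 382.4 -138.6   48. ]
silencer 0.72 (291.0208, 221.6832) [ 623.3 -246.8   48. ]
silencer 0.6 (254.1056, 46.617599999999996) [562.5 -80.8  48. ]
front_end 0.96 (56.4224, 87.7824) [ 381.6 -140.3   48. ]
front_end 0.84 (285.2864, 220.18560000000002) [ 616.9 -245.9   48. ]
front_end 0.55 (257.024, 42.816) [564.7 -77.3  48. ]
back_end 0.82 (256.1024, 45.696) [564.2 -79.8  48. ]
back_end 0.69 (57.1904, 88.2816) [ 382.3 -140.7   48. ]
back_end 0.69 (284.2112, 222.1056) [ 616.1 -248.2   48. ]
```

View pics/w1.png

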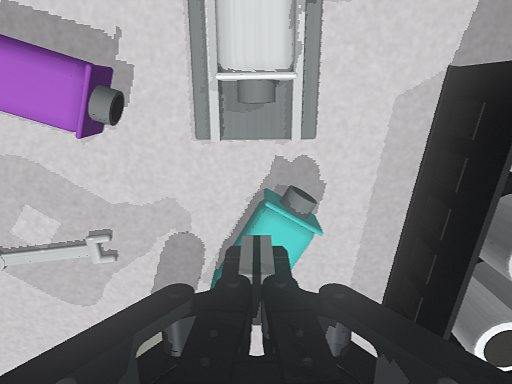

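```bash
python3 - <<'E'
from h import *
np.set_printoptions(precision=1,suppress=True)
T=np.load("T1.npy")
f=lambda u,z:wonz(T,u,z)
a,b=f((195,140),20),f((316,138),20);print(a,b,np.linalg.norm(a-b),np.arctan2((b-a)[1],(b-a)[0]))
print("pipe end lower",f((257,102),34),"rails",f((216,139),34),f((297,138),34),"top rails",f((206,0),34),f((306,0),34))
print("teal",f((300,190),60),f((316,235),52),f((268,190),52))
c=(a+b)/2;yaw=0.128;Y=np.array([-np.sin(yaw),np.cos(yaw),0]);X=np.array([Y[1],-Y[0],0]);print("stop",c+305*Y,"axis",c+240*Y)
print("pipe rel",(f((257,102),34)-c)@Y)
T0=wpose();print(T0[:3,3])
E
```

```text
[ 510.6 -177.6   20. ] [ 639.2 -158.9   20. ] 129.9273630538518 0.1444996624655446
pipe end lower [ 571.5 -129.5   34. ] rails [ 534.3 -171.4   34. ] [ 617.  -159.8   34. ] top rails [513.5 -45.7  34. ] [604.5 -34.   34. ]
teal [ 624.8 -207.2   60. ] [ 651.5 -256.9   52. ] [ 593.7 -213.7   52. ]
stop [536.  134.3  20. ] axis [544.3  69.8  20. ]
pipe rel 38.8991947916493
[ 568.6 -118.   375.2]
```

Request:
play_rows:
  motion:
    - [[-0.5,-18,20],[0,0,0]]
    - [[-0.5,-18,30],[0,0,0]]
    - [[-0.5,0,35],[0,0,0]]
    - [[0,0,35],[0,0,0]]
    - [[0,0,35],[0,0,0]]
    - [[0,0,25],[0,0,0]]
    - [[0,0,10],[0,0,0]]
    - [[0,0,0],[0,0,0]]
    - [[0,0,0],[0,0,0]]

```text
time_s: 4.5
eef_pos: [574.2, -157.4, 42.5]
ee_rot: [0.0, 0.998, 0.063, 0.001]
force: [0.0, -0.7, 0.3]
grip_width: 0.002
```

Request:
play_rows:
  motion:
    - [[0,-4,0],[0,0,0]]
    - [[0,-4,0],[0,0,0]]
    - [[0,-4,0],[0,0,0]]
    - [[0,-4,0],[0,0,0]]
    - [[0,-4,0],[0,0,0]]
    - [[0,-4,0],[0,0,0]]
    - [[0,-4,0],[0,0,0]]
    - [[0,-4,0],[0,0,0]]

```text
time_s: 5.17
eef_pos: [570.3, -125.5, 42.2]
ee_rot: [0.001, 0.998, 0.064, 0.001]
force: [0.1, -6.0, 3.7]
grip_width: 0.004
```

Request:
play_rows:
  motion:
    - [[0,-5,0],[0,0,0]]
    - [[0,-5,0],[0,0,0]]
    - [[0,-5,0],[0,0,0]]
    - [[0,-5,0],[0,0,0]]
    - [[0,-5,0],[0,0,0]]
    - [[0,-5,0],[0,0,0]]
    - [[0,-5,0],[0,0,0]]
    - [[0,-5,0],[0,0,0]]
    - [[0,-5,0],[0,0,0]]
    - [[0,-5,0],[0,0,0]]
    - [[0,-5,0],[0,0,0]]
    - [[0,-5,0],[0,0,0]]
    - [[0,-4,0],[0,0,0]]

```text
time_s: 6.25
eef_pos: [562.2, -61.8, 42.1]
ee_rot: [0.001, 0.998, 0.064, 0.001]
force: [0.4, -5.3, 3.6]
grip_width: -0.003
```

Request:
play_rows:
  motion:
    - [[0,-2,0],[0,0,0]]
    - [[0,-2,0],[0,0,0]]

```text
time_s: 6.42
eef_pos: [561.6, -57.9, 42.0]
ee_rot: [0.001, 0.998, 0.064, 0.001]
force: [0.8, -4.9, 3.7]
grip_width: -0.004
```

Request:
play_rows:
  motion:
    - [[0,-2,0],[0,0,0]]
    - [[0,-2,0],[0,0,0]]

```text
time_s: 6.58
eef_pos: [561.1, -54.1, 42.0]
ee_rot: [0.001, 0.998, 0.064, 0.001]
force: [1.2, -5.5, 4.6]
grip_width: -0.005
```

Request:
play_rows:
  motion:
    - [[0,-1.5,0],[0,0,0]]
    - [[0,-1.5,0],[0,0,0]]

```text
time_s: 6.75
eef_pos: [560.7, -51.1, 42.0]
ee_rot: [0.001, 0.998, 0.064, 0.001]
force: [0.9, -5.7, 4.3]
grip_width: 0.003
```

Request:
play_rows:
  motion:
    - [[0,-1,0],[0,0,0]]
    - [[0,-1,0],[0,0,0]]

```text
time_s: 6.92
eef_pos: [560.5, -49.2, 42.0]
ee_rot: [0.001, 0.998, 0.064, 0.001]
force: [-0.7, -4.8, 4.1]
grip_width: -0.004
```

Request:
play_rows:
  motion:
    - [[0,-1,0],[0,0,0]]
    - [[0,-1,0],[0,0,0]]

```text
time_s: 7.08
eef_pos: [560.3, -47.2, 42.0]
ee_rot: [0.001, 0.998, 0.064, 0.001]
force: [0.3, -5.6, 4.1]
grip_width: -0.002
```

Request:
play_rows:
  motion:
    - [[0,-1,0],[0,0,0]]
    - [[0,-1,0],[0,0,0]]

```text
time_s: 7.25
eef_pos: [560.1, -46.1, 42.0]
ee_rot: [0.002, 0.998, 0.064, 0.001]
force: [1.5, -14.6, 1.9]
grip_width: 0.001
```

Request:
play_rows:
  motion:
    - [[0,-1,0],[0,0,0]]
    - [[0,-1,0],[0,0,0]]

```text
time_s: 7.42
eef_pos: [560.4, -46.0, 42.1]
ee_rot: [0.003, 0.998, 0.064, 0.002]
force: [2.2, -26.1, -0.6]
grip_width: 0.001
```

Request:
play_rows:
  motion:
    - [[0,-1,0],[0,0,0]]
    - [[0,-1,0],[0,0,0]]

```text
time_s: 7.58
eef_pos: [560.7, -45.9, 42.4]
ee_rot: [0.005, 0.998, 0.064, 0.002]
force: [2.4, -36.0, -1.6]
grip_width: 0.006
```

Request:
play_rows:
  motion:
    - [[0,0,0],[0,0,0]]
    - [[0,15,0],[0,0,0]]
    - [[0,20,0],[0,0,0]]
    - [[0,5,-20],[0,0,0]]
    - [[0,0,-35],[0,0,0]]
    - [[0,0,-40],[0,0,0]]
    - [[0,0,-40],[0,0,0]]
    - [[0,0,-40],[0,0,0]]
    - [[0,0,-40],[0,0,0]]
    - [[0,0,-40],[0,0,0]]
    - [[0,0,-40],[0,0,0]]
    - [[0,0,-40],[0,0,0]]
    - [[0,0,-20],[0,0,0]]
    - [[0,0,0],[0,0,0]]
    - [[0,0,0],[0,0,0]]
  fingers: 60

```text
time_s: 8.83
eef_pos: [564.0, -80.0, 396.6]
ee_rot: [-0.0, 0.998, 0.064, 0.0]
force: [-0.0, -0.5, -1.0]
grip_width: 0.703
```

Request:
play_rows:
  motion:
    - [[2,-25,0],[0,0,0]]
    - [[2,-35,0],[0,0,0]]
    - [[2,-35,0],[0,0,0]]
    - [[2,-25,0],[0,0,0]]
    - [[0,-12,0],[0,0,0]]
    - [[0,0,0],[0,0,0]]
    - [[0,0,0],[0,0,0]]
    - [[0,0,0],[0,0,0]]

```text
time_s: 9.5
eef_pos: [555.2, 50.5, 395.5]
ee_rot: [-0.0, 0.998, 0.063, -0.001]
force: [0.2, -0.2, -0.6]
grip_width: 0.696
```

```bash
python3 - <<'E'
from h import *
np.set_printoptions(precision=1,suppress=True)
T=wpose();im=save("wrist","pics/w2.png");np.save("T2.npy",T);print(T,ctrl.sense()["force"])
for k in("silencer","handle_mid","crank","screw_axis"):
    for d in ctrl.spot_in("wrist",k): u=d["position"][0]*512,d["position"][1]*384;print(k,d["p"],u,wonz(T,u,300))
save("top","pics/t3.png");save("side","pics/s3.png")
E
```

```text
[[  1.    0.1   0.  544.9]
 [  0.1  -0.9  -0.3 125.6]
 [ -0.    0.3  -1.  539.2]
 [  0.    0.    0.    1. ]] [-0.3  0.5 -0.3]
silencer 0.78 (264.8064, 325.40160000000003) [577.  -67.8 300. ]
silencer 0.64 (266.7008, 160.0128) [558.8  77.  300. ]
silencer 0.56 (119.6032, 235.00799999999998) [451.5   2.4 300. ]
handle_mid 0.61 (261.0176, 128.2176) [551.6  99.5 300. ]
crank 0.82 (258.6112, 130.2144) [550.1  97.9 300. ]
crank 0.62 (267.6224, 152.2944) [558.7  82.8 300. ]
screw_axis 0.58 (238.4896, 149.29919999999998) [537.3  82.3 300. ]
```

View pics/w2.png

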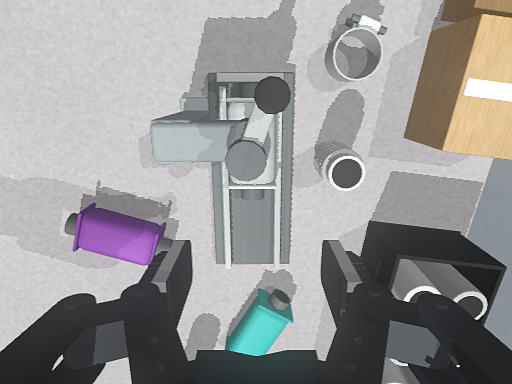

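```bash
python3 - <<'E'
from h import *
np.set_printoptions(precision=1,suppress=True)
T=np.load("T2.npy");K=np.array(ctrl.get_calibration("wrist")["K"])
def wproj(X): p=K@(T[:3,:3].T@(np.array(X)-T[:3,3]));return p[:2]/p[2]
for z in (315,320,325):
  h=wonz(T,(272,95),z);g=wonz(T,(246,159),z-42)
  print(z,h,g,np.linalg.norm((h-g)[:2]))
print(K[0,0], "hand diameter px 36 ->", [36/K[0,0]*(539-z) for z in(300,320)])
# bed + stop check
for n,u,z in(("bedL",(216,263),20),("bedR",(289,265),20),("stopL",(209,73),75),("stopR",(295,73),75)):print(n,wonz(T,u,z))
for c in((544,67),(545,65.5),(543,68.5)):
  print(c,wproj([*c,180]),wproj([*c,280]))
E
```

```text
315 [555.5 123.3 315. ] [543.4  70.2 273. ] 54.425283526311915
320 [555.3 123.4 320. ] [543.5  71.3 278. ] 53.40261263618835
325 [555.  123.4 325. ] [543.5  72.3 283. ] 52.37997039970244
329.8163219743764 hand diameter px 36 -> [np.float64(26.08724743667613), np.float64(23.904214178376872)]
bedL [ 511.5 -174.6   20. ]
bedR [ 640.  -162.1   20. ]
stopL [480. 138.  75.]
stopR [593.2 152.4  75. ]
(544, 67) [248.7 144.7] [246.  164.8]
(545, 65.5) [249.4 146.2] [247.  166.7]
(543, 68.5) [248.  143.2] [244.9 162.8]
```

Request:
play_rows:
  motion:
    - [[3,-20,0],[0,0,0]]
    - [[4,-28,0],[0,0,0]]
    - [[2.2,-23.2,0],[0,0,0]]
    - [[0,0,20],[0,0,0]]
    - [[0,0,30],[0,0,0]]
    - [[0,0,30],[0,0,0]]
    - [[0,0,20],[0,0,0]]
    - [[0,0,10],[0,0,0]]
    - [[0,0,0],[0,0,0]]
    - [[0,0,0],[0,0,0]]
  fingers: 60

```text
time_s: 10.68
eef_pos: [555.6, 123.2, 287.3]
ee_rot: [0.0, 0.998, 0.063, 0.001]
force: [0.7, 0.2, 0.3]
grip_width: 0.705
```

```bash
python3 - <<'E'
from h import *
im=save("wrist","pics/w3.png");b=save("side","pics/s4.png")
a=cv2.cvtColor(im,cv2.COLOR_RGB2BGR);s=cv2.cvtColor(b,cv2.COLOR_RGB2BGR)[110:230,180:330]
cv2.imwrite("pics/c3.png",np.hstack([cv2.resize(a[40:340,130:400],(360,400)),cv2.resize(s,(430,400))]))
E
```

```text
(no output)
```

View pics/c3.png

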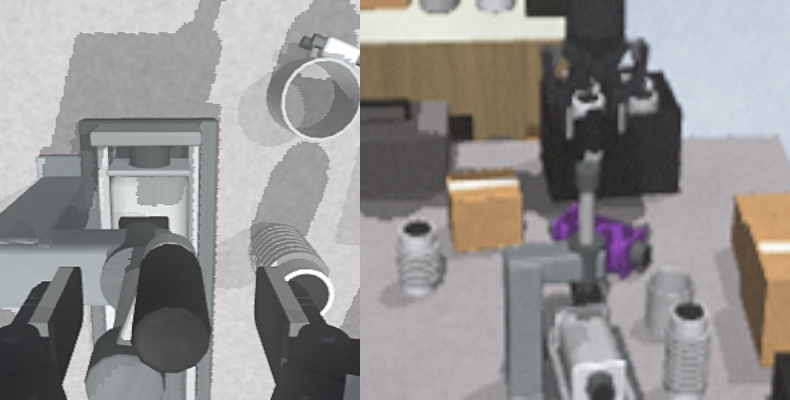

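Request:
play_rows:
  motion:
    - [[0,0,0],[0,0,0]]
    - [[0,0,0],[0,0,0]]
    - [[0,0,0],[0,0,0]]
    - [[0,0,0],[0,0,0]]
    - [[0,0,0],[0,0,0]]
    - [[0,0,0],[0,0,0]]
    - [[0,0,0],[0,0,0]]
    - [[0,0,0],[0,0,0]]
  fingers: 0
  squeeze: 50

```text
time_s: 11.45
eef_pos: [555.7, 123.4, 287.1]
ee_rot: [-0.0, 0.998, 0.064, 0.001]
force: [3.1, 0.6, 5.7]
grip_width: 0.264
```

```bash
python3 - <<'E'
import numpy as np
t=0.335+np.arange(61)*2*np.pi/60
p=np.c_[55*np.sin(t),-55*np.cos(t)];r=np.round(p,1);d=np.round(np.diff(r,axis=0),1)
for k in range(0,60,10):print(k,round(t[k],2),",".join("[[%g,%g,%g],[0,0,0]]"%(a,b,(.7,.6,.7)[i%3]) for i,(a,b) in enumerate(d[k:k+10])))
E
```

```text
0 0.34 [[5.3,2.1,0.7],[0,0,0]],[[5.1,2.8,0.6],[0,0,0]],[[4.7,3.2,0.7],[0,0,0]],[[4.4,3.7,0.7],[0,0,0]],[[4,4.2,0.6],[0,0,0]],[[3.6,4.5,0.7],[0,0,0]],[[3,4.9,0.7],[0,0,0]],[[2.5,5.2,0.6],[0,0,0]],[[2,5.4,0.7],[0,0,0]],[[1.3,5.6,0.7],[0,0,0]]
10 1.38 [[0.8,5.7,0.7],[0,0,0]],[[0.2,5.7,0.6],[0,0,0]],[[-0.4,5.8,0.7],[0,0,0]],[[-1.1,5.7,0.7],[0,0,0]],[[-1.6,5.5,0.6],[0,0,0]],[[-2.1,5.3,0.7],[0,0,0]],[[-2.8,5.1,0.7],[0,0,0]],[[-3.2,4.7,0.6],[0,0,0]],[[-3.7,4.4,0.7],[0,0,0]],[[-4.2,4,0.7],[0,0,0]]
20 2.43 [[-4.5,3.6,0.7],[0,0,0]],[[-4.9,3,0.6],[0,0,0]],[[-5.2,2.5,0.7],[0,0,0]],[[-5.4,2,0.7],[0,0,0]],[[-5.6,1.3,0.6],[0,0,0]],[[-5.7,0.8,0.7],[0,0,0]],[[-5.7,0.2,0.7],[0,0,0]],[[-5.8,-0.4,0.6],[0,0,0]],[[-5.7,-1.1,0.7],[0,0,0]],[[-5.5,-1.6,0.7],[0,0,0]]
30 3.48 [[-5.3,-2.1,0.7],[0,0,0]],[[-5.1,-2.8,0.6],[0,0,0]],[[-4.7,-3.2,0.7],[0,0,0]],[[-4.4,-3.7,0.7],[0,0,0]],[[-4,-4.2,0.6],[0,0,0]],[[-3.6,-4.5,0.7],[0,0,0]],[[-3,-4.9,0.7],[0,0,0]],[[-2.5,-5.2,0.6],[0,0,0]],[[-2,-5.4,0.7],[0,0,0]],[[-1.3,-5.6,0.7],[0,0,0]]
40 4.52 [[-0.8,-5.7,0.7],[0,0,0]],[[-0.2,-5.7,0.6],[0,0,0]],[[0.4,-5.8,0.7],[0,0,0]],[[1.1,-5.7,0.7],[0,0,0]],[[1.6,-5.5,0.6],[0,0,0]],[[2.1,-5.3,0.7],[0,0,0]],[[2.8,-5.1,0.7],[0,0,0]],[[3.2,-4.7,0.6],[0,0,0]],[[3.7,-4.4,0.7],[0,0,0]],[[4.2,-4,0.7],[0,0,0]]
50 5.57 [[4.5,-3.6,0.7],[0,0,0]],[[4.9,-3,0.6],[0,0,0]],[[5.2,-2.5,0.7],[0,0,0]],[[5.4,-2,0.7],[0,0,0]],[[5.6,-1.3,0.6],[0,0,0]],[[5.7,-0.8,0.7],[0,0,0]],[[5.7,-0.2,0.7],[0,0,0]],[[5.8,0.4,0.6],[0,0,0]],[[5.7,1.1,0.7],[0,0,0]],[[5.5,1.6,0.7],[0,0,0]]
```

Request:
play_rows:
  motion:
    - [[5.3,2.1,0.7],[0,0,0]]
    - [[5.1,2.8,0.6],[0,0,0]]
    - [[4.7,3.2,0.7],[0,0,0]]
    - [[4.4,3.7,0.7],[0,0,0]]
    - [[4,4.2,0.6],[0,0,0]]

```text
time_s: 11.87
eef_pos: [580.2, 111.1, 283.8]
ee_rot: [-0.001, 0.998, 0.064, -0.0]
force: [-4.0, 2.6, 6.5]
grip_width: 0.271
```

Request:
play_rows:
  motion:
    - [[3.6,4.5,0.7],[0,0,0]]
    - [[3,4.9,0.7],[0,0,0]]
    - [[2.5,5.2,0.6],[0,0,0]]
    - [[2,5.4,0.7],[0,0,0]]
    - [[1.3,5.6,0.7],[0,0,0]]

```text
time_s: 12.28
eef_pos: [596.0, 87.4, 280.5]
ee_rot: [-0.001, 0.998, 0.064, 0.0]
force: [-2.4, 4.9, 7.7]
grip_width: 0.265
```

Request:
play_rows:
  motion:
    - [[0.8,5.7,0.7],[0,0,0]]
    - [[0.2,5.7,0.6],[0,0,0]]
    - [[-0.4,5.8,0.7],[0,0,0]]
    - [[-1.1,5.7,0.7],[0,0,0]]
    - [[-1.6,5.5,0.6],[0,0,0]]

```text
time_s: 12.7
eef_pos: [597.8, 58.9, 277.2]
ee_rot: [-0.001, 0.998, 0.064, 0.001]
force: [0.1, 5.3, 6.6]
grip_width: 0.264
```

Request:
play_rows:
  motion:
    - [[-2.1,5.3,0.7],[0,0,0]]
    - [[-2.8,5.1,0.7],[0,0,0]]
    - [[-3.2,4.7,0.6],[0,0,0]]
    - [[-3.7,4.4,0.7],[0,0,0]]
    - [[-4.2,4,0.7],[0,0,0]]

```text
time_s: 13.12
eef_pos: [585.2, 33.3, 273.9]
ee_rot: [-0.001, 0.998, 0.064, 0.001]
force: [3.6, 5.1, 7.0]
grip_width: 0.263
```

Request:
play_rows:
  motion:
    - [[-4.5,3.6,0.7],[0,0,0]]
    - [[-4.9,3,0.6],[0,0,0]]
    - [[-5.2,2.5,0.7],[0,0,0]]
    - [[-5.4,2,0.7],[0,0,0]]
    - [[-5.6,1.3,0.6],[0,0,0]]

```text
time_s: 13.53
eef_pos: [561.5, 17.5, 270.5]
ee_rot: [-0.0, 0.998, 0.064, 0.002]
force: [5.7, 3.3, 5.2]
grip_width: 0.266
```

Request:
play_rows:
  motion:
    - [[-5.7,0.8,0.7],[0,0,0]]
    - [[-5.7,0.2,0.7],[0,0,0]]
    - [[-5.8,-0.4,0.6],[0,0,0]]
    - [[-5.7,-1.1,0.7],[0,0,0]]
    - [[-5.5,-1.6,0.7],[0,0,0]]

```text
time_s: 13.95
eef_pos: [533.2, 15.6, 267.2]
ee_rot: [0.0, 0.998, 0.063, 0.002]
force: [5.2, -0.1, 5.7]
grip_width: 0.268
```

Request:
play_rows:
  motion:
    - [[-5.3,-2.1,0.7],[0,0,0]]
    - [[-5.1,-2.8,0.6],[0,0,0]]
    - [[-4.7,-3.2,0.7],[0,0,0]]
    - [[-4.4,-3.7,0.7],[0,0,0]]
    - [[-4,-4.2,0.6],[0,0,0]]

```text
time_s: 14.37
eef_pos: [507.8, 28.1, 263.9]
ee_rot: [0.001, 0.998, 0.063, 0.002]
force: [3.4, -3.9, 6.1]
grip_width: 0.266
```

Request:
play_rows:
  motion:
    - [[-3.6,-4.5,0.7],[0,0,0]]
    - [[-3,-4.9,0.7],[0,0,0]]
    - [[-2.5,-5.2,0.6],[0,0,0]]
    - [[-2,-5.4,0.7],[0,0,0]]
    - [[-1.3,-5.6,0.7],[0,0,0]]

```text
time_s: 14.78
eef_pos: [491.9, 51.7, 260.5]
ee_rot: [0.001, 0.998, 0.063, 0.001]
force: [0.5, -4.4, 8.4]
grip_width: 0.27
```

Request:
play_rows:
  motion:
    - [[-0.8,-5.7,0.7],[0,0,0]]
    - [[-0.2,-5.7,0.6],[0,0,0]]
    - [[0.4,-5.8,0.7],[0,0,0]]
    - [[1.1,-5.7,0.7],[0,0,0]]
    - [[1.6,-5.5,0.6],[0,0,0]]

```text
time_s: 15.2
eef_pos: [489.9, 80.4, 257.1]
ee_rot: [0.001, 0.998, 0.063, 0.0]
force: [-3.4, -4.7, 9.9]
grip_width: 0.265
```

Request:
play_rows:
  motion:
    - [[2.1,-5.3,0.7],[0,0,0]]
    - [[2.8,-5.1,0.7],[0,0,0]]
    - [[3.2,-4.7,0.6],[0,0,0]]
    - [[3.7,-4.4,0.7],[0,0,0]]
    - [[4.2,-4,0.7],[0,0,0]]

```text
time_s: 15.62
eef_pos: [502.6, 106.2, 253.7]
ee_rot: [0.001, 0.998, 0.064, -0.0]
force: [-3.7, -3.3, 9.8]
grip_width: 0.268
```

Request:
play_rows:
  motion:
    - [[4.5,-3.6,0.5],[0,0,0]]
    - [[4.9,-3,0.5],[0,0,0]]
    - [[5.2,-2.5,0.5],[0,0,0]]
    - [[5.4,-2,0.5],[0,0,0]]
    - [[5.6,-1.3,0.5],[0,0,0]]

```text
time_s: 16.03
eef_pos: [526.1, 121.8, 250.6]
ee_rot: [0.0, 0.998, 0.064, -0.001]
force: [-5.3, -1.9, 5.0]
grip_width: 0.265
```

Request:
play_rows:
  motion:
    - [[5.7,-0.8,0.6],[0,0,0]]
    - [[5.7,-0.2,0.6],[0,0,0]]
    - [[5.8,0.4,0.6],[0,0,0]]
    - [[5.7,1.1,0.6],[0,0,0]]
    - [[5.5,1.6,0.6],[0,0,0]]

```text
time_s: 16.45
eef_pos: [554.4, 123.7, 247.3]
ee_rot: [-0.0, 0.998, 0.064, -0.002]
force: [-5.2, 1.2, 4.0]
grip_width: 0.263
```

```bash
python3 - <<'E'
from h import *
s=cv2.cvtColor(save("side","pics/s5.png"),cv2.COLOR_RGB2BGR)[130:250,220:330]
cv2.imwrite("pics/c5.png",cv2.resize(s,None,fx=5,fy=5,interpolation=cv2.INTER_CUBIC))
E
```

```text
(no output)
```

View pics/c5.png

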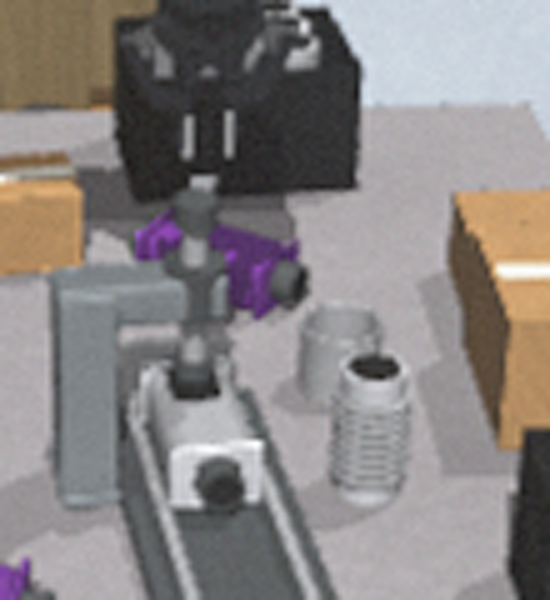

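Request:
play_rows:
  motion:
    - [[5.3,2.1,0.7],[0,0,0]]
    - [[5.1,2.8,0.6],[0,0,0]]
    - [[4.7,3.2,0.7],[0,0,0]]
    - [[4.4,3.7,0.7],[0,0,0]]

```text
time_s: 16.83
eef_pos: [575.4, 114.8, 244.6]
ee_rot: [-0.001, 0.998, 0.064, -0.001]
force: [-4.3, 3.5, 5.7]
grip_width: 0.264
```

Request:
play_rows:
  motion:
    - [[4,4.2,0.6],[0,0,0]]
    - [[3.6,4.5,0.7],[0,0,0]]
    - [[3,4.9,0.7],[0,0,0]]

```text
time_s: 17.08
eef_pos: [587.7, 103.0, 242.7]
ee_rot: [-0.001, 0.998, 0.064, -0.001]
force: [-4.3, 5.6, 5.3]
grip_width: 0.269
```

Request:
play_rows:
  motion:
    - [[2.5,5.2,0.6],[0,0,0]]
    - [[2,5.4,0.7],[0,0,0]]
    - [[1.3,5.6,0.7],[0,0,0]]

```text
time_s: 17.33
eef_pos: [595.7, 88.1, 240.8]
ee_rot: [-0.002, 0.998, 0.064, -0.001]
force: [-3.4, 8.5, 4.6]
grip_width: 0.265
```

Request:
play_rows:
  motion:
    - [[0.8,5.7,0.7],[0,0,0]]

```text
time_s: 17.42
eef_pos: [597.3, 82.6, 240.1]
ee_rot: [-0.002, 0.998, 0.064, -0.0]
force: [-1.6, 7.9, 4.4]
grip_width: 0.266
```

Request:
play_rows:
  motion:
    - [[0.2,5.7,0.6],[0,0,0]]

```text
time_s: 17.5
eef_pos: [598.4, 77.1, 239.5]
ee_rot: [-0.002, 0.998, 0.064, -0.0]
force: [-0.1, 10.4, 4.1]
grip_width: 0.267
```

```bash
python3 - <<'E'
from h import *
P=np.array([[580.2,111.1],[596,87.4],[597.8,58.9],[585.2,33.3],[561.5,17.5],[533.2,15.6],[507.8,28.1],[491.9,51.7],[489.9,80.4],[502.6,106.2],[526.1,121.8],[554.4,123.7],[575.4,114.8],[587.7,103],[595.7,88.1],[597.3,82.6]])
F=np.array([[-4,2.6],[-2.4,4.9],[.1,5.3],[3.6,5.1],[5.7,3.3],[5.2,-.1],[3.4,-3.9],[.5,-4.4],[-3.4,-4.7],[-3.7,-3.3],[-5.3,-1.9],[-5.2,1.2],[-4.3,3.5],[-4.3,5.6],[-3.4,8.5],[-1.6,7.9]])
s=ctrl.sense();P=np.vstack([P,s["eef_pos"][:2]]);F=np.vstack([F,s["force"][:2]])
A=np.c_[2*P,np.ones(len(P))];x=np.linalg.lstsq(A,(P**2).sum(1),rcond=None)[0];c=x[:2];print(c,np.sqrt(x[2]+c@c))
r=P-c;n=r/np.linalg.norm(r,axis=1)[:,None];t=np.c_[n[:,1],-n[:,0]]
print(np.c_[np.unwrap(-np.arctan2(n[:,1],n[:,0])),-(F*t).sum(1),(F*n).sum(1)].round(2)); print(s["force"],s["time_s"])
E
```

```text
[543.85528648  69.67827576] 55.048308728059475
[[-0.85  4.72 -0.68]
 [-0.33  5.41 -0.7 ]
 [ 0.2   5.22 -0.94]
 [ 0.72  6.21 -0.67]
 [ 1.24  6.46 -1.3 ]
 [ 1.77  5.12 -0.91]
 [ 2.29  5.12  0.72]
 [ 2.81  4.32  0.97]
 [ 3.34  5.27  2.42]
 [ 3.87  4.92  0.58]
 [ 4.38  5.63 -0.09]
 [ 4.91  5.33  0.18]
 [ 5.32  5.53  0.4 ]
 [ 5.63  7.06 -0.04]
 [ 5.94  9.15 -0.36]
 [ 6.05  8.05  0.3 ]
 [ 6.15 10.36  1.3 ]]
[-0.11361075 10.43917609  4.06711743] 17.5
```

Request:
play_rows:
  motion:
    - [[0,0,0],[0,0,0]]
    - [[0,0,0],[0,0,0]]
    - [[0,0,0],[0,0,0]]

```text
time_s: 17.75
eef_pos: [598.4, 76.3, 239.4]
ee_rot: [-0.001, 0.998, 0.064, -0.0]
force: [0.0, 5.1, 3.5]
grip_width: 0.264
```

Request:
play_rows:
  motion:
    - [[0,0,0],[0,0,0]]
    - [[0,0,0],[0,0,0]]
    - [[0,0,0],[0,0,0]]
    - [[0,0,0],[0,0,0]]
    - [[0,0,0],[0,0,0]]
    - [[0,0,0],[0,0,0]]
  fingers: 40

```text
time_s: 18.25
eef_pos: [598.6, 75.3, 239.2]
ee_rot: [0.0, 0.998, 0.063, -0.0]
force: [0.8, 0.5, -0.3]
grip_width: 0.467
```

Request:
play_rows:
  motion:
    - [[0,0,-5],[0,0,0]]
    - [[0,0,-15],[0,0,0]]
    - [[0,0,-30],[0,0,0]]
    - [[0,0,-35],[0,0,0]]
    - [[0,0,-35],[0,0,0]]
    - [[0,0,-20],[0,0,0]]
    - [[0,25,0],[0,0,0]]
    - [[0,35,0],[0,0,0]]
    - [[0,35,0],[0,0,0]]
    - [[0,30,0],[0,0,0]]
    - [[0,0,0],[0,0,0]]
    - [[0,0,0],[0,0,0]]
    - [[0,0,0],[0,0,0]]

```text
time_s: 19.33
eef_pos: [614.4, -48.1, 379.6]
ee_rot: [-0.0, 0.998, 0.064, 0.0]
force: [-0.3, 0.4, -0.5]
grip_width: 0.47
```

```bash
python3 - <<'E'
from h import *
w=cv2.cvtColor(save("wrist","pics/w6.png"),cv2.COLOR_RGB2BGR)
s=cv2.cvtColor(save("side","pics/s6.png"),cv2.COLOR_RGB2BGR)[150:250,220:320]
cv2.imwrite("pics/c6.png",np.hstack([cv2.resize(w[:300,130:430],(380,380)),cv2.resize(s,(380,380),interpolation=cv2.INTER_CUBIC)]))
E
```

```text
(no output)
```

View pics/c6.png

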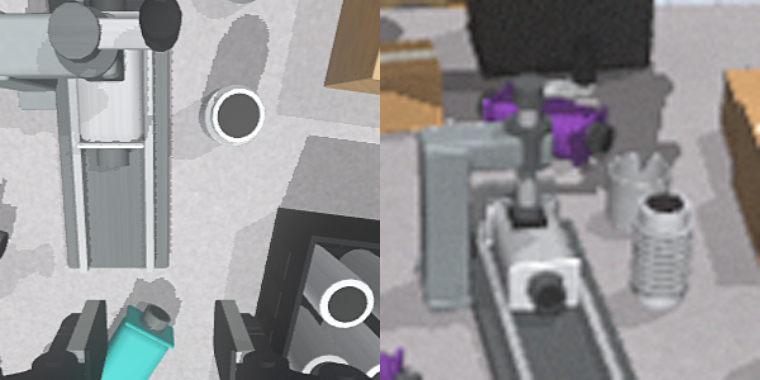

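```bash
python3 -c "
from rig import ctrl
print(ctrl.finish_job())"
```

```text
the job is handed in; nothing more can be done
None
```

I pushed the silencer along the bed against the stop, then cranked the pad down onto it and handed the job in at about 19.5 s. No verdict was reported.

- **Push home:** I pushed on the pipe end away from the stop. The force jumped from about 5 N to 36 N with no further travel, which is the stop. A wrist picture taken before cranking showed the front pipe end at the plate and the pad still clear.
- **Cranking:** I gripped the spinning handle and turned it clockwise just over one turn. The push while free was about 5.3 N at the handle, scattering between 4.3 and 6.5 N and somewhat below the 6.5 N you gave.
- **Snugging down:** The push started to climb at about the point where the pad should meet the silencer. The last four readings were 7.1, 9.2, 8.1 and 10.4 N. That trend puts the end at about 9.6 N, or roughly 4.3 N over free running. At about 0.5 to 1 N of scatter per reading, this is an estimate rather than an exact figure. From the figures you gave, that is roughly 38 N at the pad, but I could not measure the pad force itself.
- **Last checks:** After letting go, the gripper was clear and the force read near zero. The last picture shows the pad on the silencer, the silencer between the rails under the clamp, and flex_tall and band_clamp looking unmoved. I did not look at the other bystanders again. From that angle the stop gap is hidden, so I had no close look at it after clamping.

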